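# Pull a block print: pump, seat the block on the hidden pin, press and hold

## Robot

A 6-joint arm with a two-finger parallel gripper is mounted at the origin on the work surface. World frame = base frame: x ahead of the robot, y to its left, z up, the work surface at z = 0. Lengths are in m, angles in degrees, forces in N, time in s.
With the tool pointing down it reaches from about 0.375 to 0.9 m from the base axis. Payload 3.1 kg.
Tool frame: the origin (TCP) lies at the very end of the fingers, on their centre line; the grasp point (between the pads) lies 19 mm behind it; z points along the fingers, y is the line along which they close (so a half turn about z gives the same grasp; the last joint's range is limited). The gripper opens to 87 mm and grips with 3 to 60 N. Pads are 19 mm wide; open, the fingers measure 117 mm over their backs; the gripper's body (75 mm by 190 mm) begins 51 mm behind the grasp point.
Start: joints at [-77.206, 30.224, 82.088, -0, 67.689, -10.227], TCP at [0.244, -0.575, 0.223] pointing down, gripper open.
Joint ranges: [-176.69, 176.69], [-43.24, 126.21], [12.49, 139.97], [-82, 262], [0, 151.66], [-163.58, 163.58]. Speed limits (degrees/s): [159.86, 159.86, 180, 180, 180, 180].

## Interface

Orientations are given as a 3x3 rotation matrix whose columns are the frame's x, y, z axes.
In Python, from rig import readout, cams, bot gives the robot as it stands.
- The arm moves only by the shell command python3 -m inch 'ROWS'. ROWS is JSON, a list of rows, each a list of 5 numbers: the shift along the world's x, y, z in cm, then the turn about the world's z in degrees, then the finger opening in cm, from 0 to 8.7. In form: [[dx, dy, dz, twist, fingers], ...]. A call has 1 to 10 rows; each row is the pose to reach, as a shift and turn from the pose commanded when the call began; what a row does not reach only later rows make up. A row lasts 1/12 s, in which the tool goes at most 41.7 mm and 7.16 degrees, less where a joint would pass 70% of its speed; a pose out of reach is approached as far as the arm can. A call with a gripper value outside its range is refused whole. The fingers move at their own pace and stop on an object; the grip force is fixed at half the most. Time passes only in rows, so rows that repeat a pose let the fingers close. It gives the time, the measured TCP pose, the force, the opening and the grip force at its end, in the units of the state.
- readout.read_state(): the state, without advancing time (a new reading comes with each control period).
- cams.capture(name): name is "scene" or "top" or "wrist"; returns a dict with "image" (400x640x3 uint8, blue, green, red), "intrinsics" (3x3 intrinsics, pixels), "xyz" and "rotation" of the camera in the world; the wrist camera has in their place "tool_from_camera" (4x4, takes a point from camera to tool coordinates, whose origin is the TCP and whose axes are the flange's). Camera axes: x right, y down, z forward; pixel columns grow to the right and rows downward; lengths in m; the calibration is good to about 2 mm. A picture is of the moment at which its call begins: read the wrist's pose just before it. There is no depth.
- bot.hand_in(): hands the job in; it is judged then, once.
The state is a dict: "time_s": time; "joint_positions": joint angles; "qvel": joint speeds; "tau": joint torques, N m; "position": TCP position; "tcp_rot": TCP orientation; "force": force on the tool from outside, world axes, zero at the start; "moment": the same for the moment, N m; "opening": opening from 0.0 (shut) to 1.0 (fully open); "grasp_force": force on a finger pad.
Only numpy, scipy, OpenCV 4.12 (cv2) and the standard library are available. Lean on these libraries where they do the work, as an engineer would, in place of code of your own. Each camera call takes 0.05 s, during which the arm holds its last target. There are 200 camera calls.

## Task

Suck the sheet flat by pumping the hand pump's sprung lever through three full strokes, all the way down and all the way back up each time. Then take the printing block by its handle, slide it, square to the sprung printing bed, over the register pin hidden beneath it until it drops on, press it down until the bed is fully home, and finish while still pressing and holding it there: do not let go. Leave the paint tubes, jar, tin and cup where they are.

Things in the scene. Friction and masses are not known exactly. Their poses are not given: they have to be found in the camera images.
- lever (a joint): angle of the hand pump's lever, rad: 0 = up at rest, 0.6 = fully down at its stop. A spring brings it back up by itself within a second; pushing slowly at the pad takes about 3 N at the top and 8 N at the bottom. A full stroke goes past 0.5 and back below 0.1.
- lever_pad (a point): centre of the top of the black pad (50 long, 40 wide, 14 thick) at the free end of the pump's lever; 151 above the table when up, 62 when fully down. x runs along the lever from pad to hinge (0.3 rad above level when down, below when up), y across, z out of the pad's top. It moves almost straight down: at most 10 sideways in its x direction.
- pump: hand pump fixed to the table: grey foot 130 x 80, aluminium cylinder, two steel posts 110 tall. Origin on the table under the lever's pad; its x points level from the pad to the posts. The lever is hinged between the posts at x = 150, 100 above the table.
- jig: printing jig fixed to the table: brown wooden foot 200 x 140 x 18, above it a pale sprung bed 170 x 120 with a slot in its middle. Origin: centre of the foot's underside, on the table; x along the 200 side, z up.
- pin_slot (a point): middle of the slot, on the bed's top at rest, 40 above the table; axes as the jig. A fixed steel register pin, 12 across with a coned tip (6 across at the top), stands 7 above the resting bed. It stands on the jig's x axis anywhere from 8 before to 8 beyond this point; its place changes and is not reported: look for it, or feel for it with the block.
- bed (a joint): how far the sprung bed is pressed down, m: 0 = up at rest, 0.008 = fully home at its stop. Takes about 5 N to start and 12 N to hold fully home; it springs back up when let go.
- block: wooden printing block 120 x 90 x 24, lying handle up, 280 to 460 g. On top, centred, a bar handle 80 long (along x), 24 wide (along y), 34 tall: its top is 58 above the underside. Origin: centre of the underside; x along the 120 side, z up. Its long side goes along the bed's long side, either way round.
- block_hole (a point): mouth of the blind square hole for the pin in the centre of the block's underside (same point as the block's origin): 15 wide, 17 deep, 2 chamfer. Dropped on the pin, it lies on the bed, 40 above the table (47 when riding on the pin's tip); pressed home, 32.
- tube1: bystander: white flattened paint tube with a black cap, 95 x 32 x 22, lying; origin: centre of its underside. Leave it where it is.
- tube2: bystander: bare-metal flattened paint tube with a white cap, 85 x 30 x 20, lying; origin: centre of its underside. Leave it where it is.
- tube3: bystander: grey flattened paint tube with a white cap, 100 x 34 x 22, lying; origin: centre of its underside. Leave it where it is.
- jar: bystander: glass jar with a steel lid, 56 across, 75 tall; origin: centre of its underside. Leave it where it is.
- tin: bystander: dark closed tin, 60 across, 85 tall; origin: centre of its underside. Leave it where it is.
- cup: bystander: white ceramic cup, 68 across, 75 tall; origin: centre of its underside. Leave it where it is.
Mind the look-alikes: they are no part of the job. There is more than one size of the pump; the one meant has the size given above.

How it is judged:
By the outcome, as a careful person would: the job done as asked, in the order asked, and still so for the second after the job is handed in, while the arm keeps its last pose, push and grip.
It also fails if it takes over 64 s, if anything falls off the work surface, if the arm or the gripper's body presses on something with over 40 N, if the wrist force passes 120 N, or if a joint passes its speed limit or range.

## Working session

There is one attempt and no reset: what is moved stays moved. The work goes in short steps, Python scripts to look and compute and a shell command to move; the robot and the scene stay as the last step left them, time stands still between calls to the robot, and variables do not carry over. Pictures are saved under pics/ and viewed, at most 10 in all, crops included, and the job is handed in when it is done.

```bash
mkdir -p pics; ls; cat > h.py <<'E'
import numpy as np, cv2
from rig import readout, cams, bot
def cap(n,f=None):
    c=cams.capture(n)
    if f: cv2.imwrite('pics/'+f,c['image'])
    return c
def ray(c,u,v,z):
    K=np.array(c['intrinsics']);R=np.array(c['rotation']);o=np.array(c['xyz'])
    d=R@np.linalg.solve(K,[u,v,1.]); return o+d*(z-o[2])/d[2]
def proj(c,p):
    q=np.array(c['rotation']).T@(np.array(p)-c['xyz']); q=np.array(c['intrinsics'])@q; return q[:2]/q[2]
def wrist(f=None):
    s=readout.read_state(); c=cap('wrist',f); T=np.array(c['tool_from_camera']); R=np.array(s['tcp_rot'])
    c['rotation']=R@T[:3,:3]; c['xyz']=np.array(s['position'])+R@T[:3,3]; return c
E
python3 - <<'E'
from h import *
np.set_printoptions(precision=3,suppress=True)
for n in('scene','top'):
    c=cap(n,n+'0.png'); np.save if 0 else None
    import pickle; pickle.dump(c,open(n+'.pkl','wb')); print(n,c['xyz'],c['rotation'],c['intrinsics'])
s=readout.read_state();print(s)
E
```

```text
pics
scene [ 1.18  -0.312  0.656] [[ 0.38   0.483 -0.789]
 [ 0.925 -0.202  0.322]
 [-0.004 -0.852 -0.523]] [[397.405   0.    318.824]
 [  0.    397.405 201.511]
 [  0.      0.      1.   ]]
top [0.113 0.023 1.653] [[ 0.013 -0.981  0.195]
 [-1.    -0.01   0.014]
 [-0.011 -0.195 -0.981]] [[481.037   0.    325.915]
 [  0.    481.037 198.156]
 [  0.      0.      1.   ]]
{'time_s': 0.1, 'joint_positions': array([-77.205,  30.271,  82.149,   0.002,  67.689, -10.229]), 'qvel': array([ 0.105, -0.103, -0.233,  0.059,  0.099, -0.068]), 'tau': array([ -0.   , -44.099, -17.715,   0.063,   0.053,  -0.   ]), 'position': array([ 0.244, -0.575,  0.222]), 'tcp_rot': array([[ 0.92 ,  0.391, -0.   ],
       [ 0.391, -0.92 ,  0.002],
       [ 0.   , -0.002, -1.   ]]), 'force': array([-0.449, -0.834, -0.076]), 'moment': array([-0.01 ,  0.01 ,  0.007]), 'grasp_force': 0.0, 'opening': 1.0002966146926322}
```

View pics/top0.png

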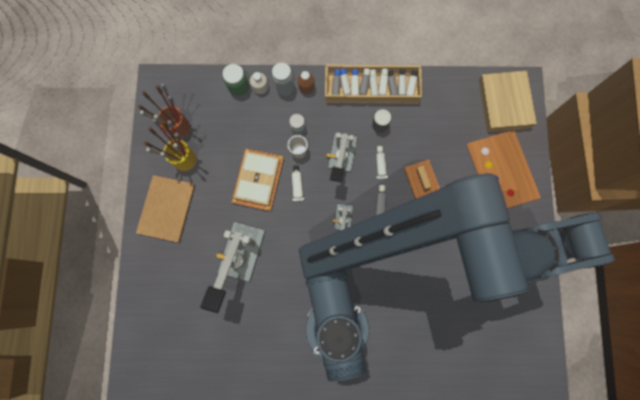

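View pics/scene0.png

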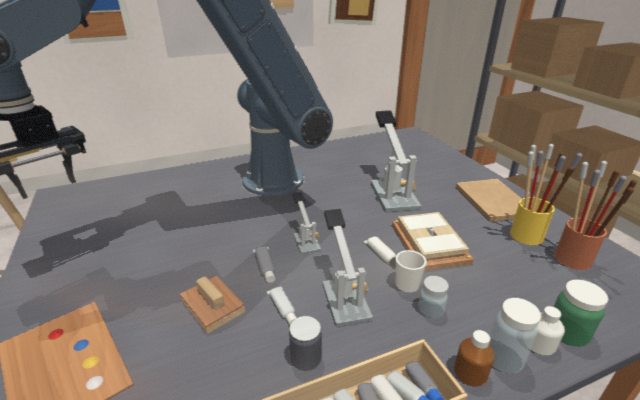

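Three pumps in the top view: large at (242,250) with pad (213,299), middle at (343,155) with pad (338,173), small at (343,217). The middle one's foot is about 22 px wide, roughly 80 mm, so it fits; I'll measure it and confirm in a crop. The jig is at (258,180) and the block at (423,180).

```bash
cat > m.py <<'E'
from h import *
import pickle
np.set_printoptions(precision=3,suppress=True)
t=pickle.load(open('top.pkl','rb'));s=pickle.load(open('scene.pkl','rb'))
im=t['image'];cv2.imwrite('pics/crop1.png',cv2.resize(im[110:300,200:450],None,fx=3.1,fy=3.1,interpolation=cv2.INTER_CUBIC))
si=s['image'];cv2.imwrite('pics/crop2.png',cv2.resize(si[180:350,150:400],None,fx=3.1,fy=3.1,interpolation=cv2.INTER_CUBIC))
hsv=cv2.cvtColor(im,cv2.COLOR_BGR2HSV)
def blobs(m,lo,img=im):
    n,l,st,ce=cv2.connectedComponentsWithStats(m.astype(np.uint8))
    for i in range(1,n):
        if st[i,4]>lo: yield (l==i),st[i],ce[i]
m=(hsv[...,1]>90)&(hsv[...,0]<25)
m[:, :225]=0; m[:130]=0; m[240:]=0; m[:,445:]=0
for b,st,ce in blobs(m,60):
    p=np.argwhere(b)[:,::-1].astype(np.float32); r=cv2.minAreaRect(p); print('wood',st,ce,r)
    q=np.array([ray(t,*x,0.02)[:2] for x in cv2.boxPoints(r)]); print(q.mean(0),np.linalg.norm(np.diff(q,axis=0),axis=1),np.degrees(np.arctan2(*np.diff(q,axis=0)[:,::-1].T)))
for nm,u,v in (('midpad',338,173),('foot a',334,133),('foot b',356,137)):
    print(nm,ray(t,u,v,.151 if 'pad' in nm else 0))
E
python3 m.py
```

```text
wood [232 149  52  62 793] [259.161 182.895] ((257.408447265625, 179.23654174804688), (40.592811584472656, 57.7215690612793), 13.5704345703125)
[0.503 0.286] [0.206 0.145 0.205] [ -10.528 -103.43   168.551]
wood [404 160  36  38 872] [421.404 178.3  ] ((421.430419921875, 178.2190704345703), (33.313255310058594, 26.779836654663086), 68.96248626708984)
[ 0.512 -0.286] [0.095 0.118 0.094] [ -67.955 -161.079  111.803]
midpad [0.494 0.006 0.151]
foot a [0.681 0.02  0.   ]
foot b [ 0.666 -0.059  0.   ]
```

View pics/crop1.png

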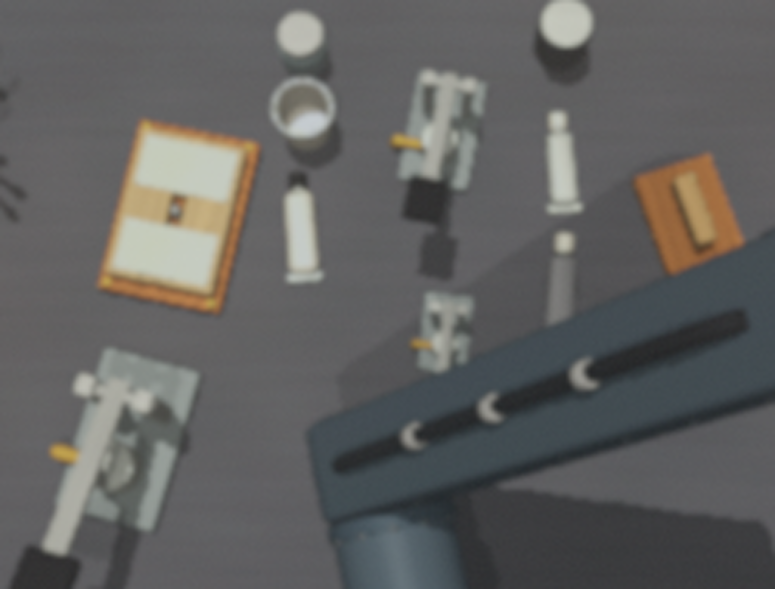

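View pics/crop2.png

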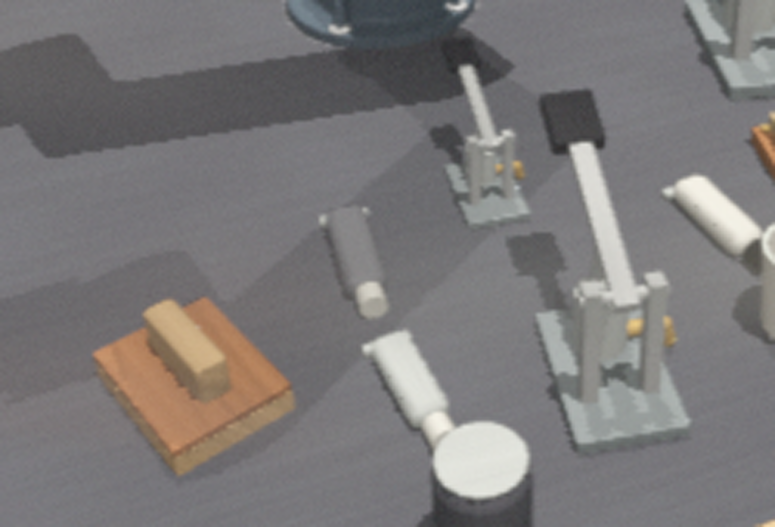

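The middle pump is confirmed: its foot is 80 wide, while the large one is about 110 and the small one about 50. The crop puts its pad at top pixel (337.7,174.5). Block: (0.512,-0.286), long axis about 19°. Jig: (0.503,0.286), about -11°. I'm moving towards the pad.

```bash
python3 -m inch '[[12,29,1,0,0],[12,29,1,0,0],[12,29,1,0,0],[12,29,1,0,0],[12,29,1,0,0],[12,29,1,0,0],[12,29,1,0,0],[12,29,1,0,0],[12,29,1,0,0]]'; python3 - <<'E'
from h import *
import pickle
np.set_printoptions(precision=4,suppress=True)
t=pickle.load(open('top.pkl','rb'));s=pickle.load(open('scene.pkl','rb'))
print(ray(t,337.7,174.5,.151),ray(t,344.2,135.8,.11),ray(s,334.5,218.7,.151))
print(readout.read_state()['position'])
E
```

```text
time_s: 0.85
position: [0.3646, -0.2798, 0.2323]
tcp_rot: [[0.918, 0.396, -0.001], [0.396, -0.918, 0.004], [0.0, -0.004, -1.0]]
force: [0.6, -0.8, 0.2]
opening: 0.406
grasp_force: 0.0
[0.4893 0.0068 0.151 ] [ 0.6334 -0.0143  0.11  ] [0.5018 0.003  0.151 ]
[ 0.3646 -0.2798  0.2323]
```

```bash
python3 -m inch '[[13,28.5,-2.5,0,0],[13,28.5,-2.5,0,0],[13,28.5,-2.5,0,0],[13,28.5,-2.5,0,0],[13,28.5,-2.5,0,0],[13,28.5,-2.5,0,0],[13,28.5,-2.5,0,0],[13,28.5,-2.5,0,0],[13,28.5,-2.5,0,0]]'; python3 - <<'E'
from h import *
c=wrist('w1.png')
E
```

```text
time_s: 1.6
position: [0.4961, 0.0028, 0.207]
tcp_rot: [[0.919, 0.395, 0.001], [0.395, -0.919, 0.001], [0.001, -0.001, -1.0]]
force: [0.3, -0.9, 0.4]
opening: 0.005
grasp_force: 0.0
```

View pics/w1.png

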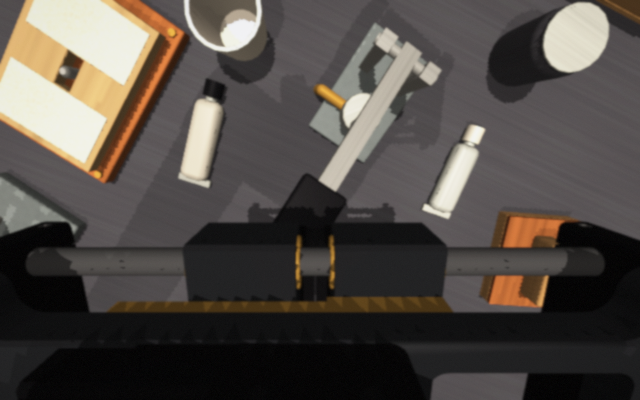

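```bash
python3 - <<'E'
from h import *
np.set_printoptions(precision=4,suppress=True)
c=wrist()
a,b=ray(c,310,175,.144),ray(c,345,197,.144); print(a,b,np.linalg.norm(a-b))
n=np.array([-(b-a)[1],(b-a)[0]])/np.linalg.norm(b-a); n*=np.sign(n[0]); print('dir',n,'centre',(a+b)[:2]/2-.024*n)
p,q=ray(c,386,40,.11),ray(c,430,70,.11); print('posts',(p+q)/2, proj(c,c['xyz']*0+readout.read_state()['position']))
# pin & slot rough
print('pin',ray(c,68,71,.047))
E
```

```text
[0.5205 0.0167 0.144 ] [ 0.5154 -0.0151  0.144 ] 0.03214899794846224
dir [ 0.9871 -0.1598] centre [0.4942 0.0047]
posts [ 0.635  -0.0193  0.11  ] [317.7573 244.3925]
pin [0.5063 0.2762 0.047 ]
```

```bash
python3 -m inch '[[0,0,-3,0,0],[0,0,-5,0,0],[0,0,-6.5,0,0],[0,0,-8,0,0],[0,0,-9.5,0,0],[0,0,-11,0,0],[0,0,-12.5,0,0],[0,0,-13.5,0,0],[0,0,-13.9,0,0],[0,0,-13.9,0,0]]'; python3 - <<'E'
from h import *
cap('top','t1.png');cap('scene','s1.png')
E
```

```text
time_s: 2.53
position: [0.4951, -0.0025, 0.0687]
tcp_rot: [[0.922, 0.388, 0.001], [0.388, -0.922, -0.001], [0.001, 0.001, -1.0]]
force: [-0.4, 1.0, 6.8]
opening: 0.004
grasp_force: 3.8
```

```bash
python3 -m inch '[[0,0,-0.3,0,0],[0,0,-0.5,0,0],[0,0,-0.5,0,0]]';  python3 -m inch '[[0,0,-0.2,0,0],[0,0,-0.3,0,0],[0,0,-0.3,0,0]]'
```

```text
time_s: 2.88
position: [0.4958, -0.0026, 0.066]
tcp_rot: [[0.921, 0.389, 0.004], [0.389, -0.921, -0.001], [0.003, 0.003, -1.0]]
force: [-2.9, 2.3, 19.9]
opening: 0.003
grasp_force: 10.3
time_s: 3.13
position: [0.496, -0.0027, 0.065]
tcp_rot: [[0.921, 0.389, 0.005], [0.389, -0.921, -0.002], [0.004, 0.004, -1.0]]
force: [-5.8, 0.6, 37.9]
opening: 0.005
grasp_force: 18.5
```

```bash
python3 -m inch '[[0,0,2,0,0],[0,0,5,0,0],[0,0,8,0,0],[0,0,10.8,0,0],[0,0,10.8,0,0],[0,0,10.8,0,0],[0,0,10.8,0,0],[0,0,10.8,0,0],[0,0,10.8,0,0],[0,0,10.8,0,0]]'; python3 -m inch '[[0,0,0,0,0],[0,0,0,0,0],[0,0,0,0,0],[0,0,0,0,0],[0,0,0,0,0]]';python3 -m inch '[[0,0.5,-2,0,0],[0,0.5,-3.5,0,0],[0,0.5,-5,0,0],[0,0.5,-6.5,0,0],[0,0.5,-8,0,0],[0,0.5,-9.5,0,0],[0,0.5,-10.3,0,0],[0,0.5,-10.6,0,0],[0,0.5,-10.6,0,0],[0,0.5,-10.6,0,0]]'
```

```text
time_s: 3.97
position: [0.4936, -0.0003, 0.1674]
tcp_rot: [[0.921, 0.391, -0.003], [0.391, -0.921, 0.001], [-0.002, -0.002, -1.0]]
force: [-0.0, 1.4, -0.2]
opening: 0.009
grasp_force: 0.0
time_s: 4.38
position: [0.4944, -0.0001, 0.1685]
tcp_rot: [[0.92, 0.391, -0.0], [0.391, -0.92, 0.0], [-0.0, -0.0, -1.0]]
force: [-0.1, -0.3, -0.3]
opening: 0.008
grasp_force: 0.0
time_s: 5.22
position: [0.4962, 0.0047, 0.0655]
tcp_rot: [[0.92, 0.391, 0.005], [0.391, -0.92, -0.001], [0.004, 0.003, -1.0]]
force: [-3.6, 1.0, 23.9]
opening: 0.009
grasp_force: 11.6
```

```bash
python3 -m inch '[[0,0,2,0,0],[0,0,5,0,0],[0,0,8,0,0],[0,0,10.8,0,0],[0,0,10.8,0,0],[0,0,10.8,0,0],[0,0,10.8,0,0],[0,0,10.8,0,0],[0,0,10.8,0,0],[0,0,10.8,0,0]]'; python3 -m inch '[[0,0,0,0,0],[0,0,0,0,0],[0,0,0,0,0],[0,0,0,0,0],[0,0,0,0,0]]'; python3 - <<'E'
from h import *
cap('scene','s2.png')
a=cv2.imread('pics/s1.png')[130:330,260:420];b=cv2.imread('pics/s2.png')[130:330,260:420]
cv2.imwrite('pics/s12.png',cv2.resize(np.hstack([a,b]),None,fx=2.4,fy=2.4))
E
```

```text
time_s: 6.05
position: [0.4937, 0.0049, 0.1694]
tcp_rot: [[0.92, 0.391, -0.003], [0.391, -0.92, 0.001], [-0.002, -0.002, -1.0]]
force: [-0.2, -0.1, -0.1]
opening: 0.006
grasp_force: 0.0
time_s: 6.47
position: [0.4944, 0.0048, 0.1705]
tcp_rot: [[0.92, 0.391, -0.0], [0.391, -0.92, 0.0], [-0.0, -0.0, -1.0]]
force: [0.6, 0.0, -0.1]
opening: 0.004
grasp_force: 0.0
```

View pics/s12.png

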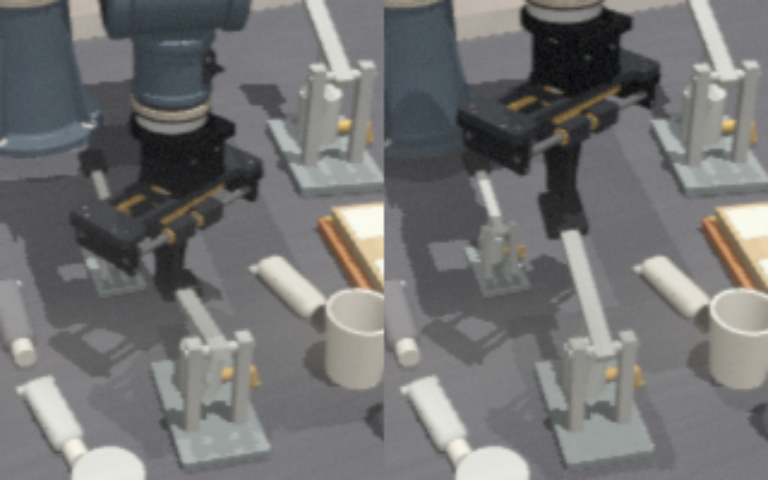

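Left: lever fully down with the tool on the pad at about (175,285). Right: lever back up, pad at about (562,215). Third stroke, then on to a viewpoint near the block.

```bash
python3 -m inch '[[0,0,-2,0,0],[0,0,-3.5,0,0],[0,0,-5,0,0],[0,0,-6.5,0,0],[0,0,-8,0,0],[0,0,-9.5,0,0],[0,0,-10.5,0,0],[0,0,-10.8,0,0],[0,0,-10.8,0,0],[0,0,-10.8,0,0]]'
python3 -m inch '[[0,0,2,0,0],[0,0,5,0,0],[0,0,8,0,0],[0,0,11,0,0],[0,0,14,0,0],[0,0,14,0,0],[0,0,14,0,0],[0,0,14,0,0],[0,0,14,0,0],[0,0,14,0,0]]'
python3 -m inch '[[-2,-4,0,-4,5],[-5.5,-31.5,0,-4,5],[-5.5,-31.5,0,-4,5],[-5.5,-31.5,0,-4,5],[-5.5,-31.5,0,-4,5],[-5.5,-31.5,0,-4,5],[-5.5,-31.5,0,-4,5],[-5.5,-31.5,0,-4,5],[-5.5,-31.5,0,-4,5],[-5.5,-31.5,0,-4,5]]'; python3 - <<'E'
from h import *
wrist('w2.png')
E
```

```text
time_s: 7.35
position: [0.4962, 0.0045, 0.0655]
tcp_rot: [[0.92, 0.391, 0.005], [0.391, -0.92, -0.001], [0.004, 0.003, -1.0]]
force: [-3.8, 0.2, 22.9]
opening: 0.002
grasp_force: 11.6
time_s: 8.18
position: [0.4934, 0.005, 0.2011]
tcp_rot: [[0.92, 0.391, -0.003], [0.391, -0.92, 0.001], [-0.003, -0.002, -1.0]]
force: [-0.4, 0.0, 0.4]
opening: 0.007
grasp_force: 0.0
time_s: 9.02
position: [0.4386, -0.3115, 0.2011]
tcp_rot: [[0.947, 0.323, -0.002], [0.323, -0.947, 0.002], [-0.001, -0.002, -1.0]]
force: [-0.7, 0.2, -0.7]
opening: 0.568
grasp_force: 0.0
```

View pics/w2.png

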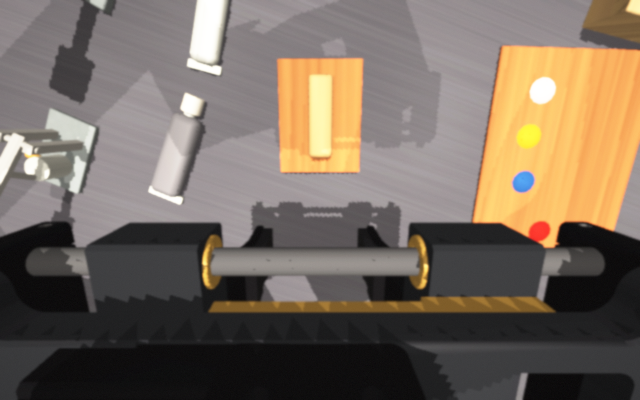

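Block top spans (278,58)-(361,172), with the handle at (309..332, 75..158), nearly aligned with the tool.

```bash
python3 - <<'E'
from h import *
np.set_printoptions(precision=4,suppress=True)
c=wrist(); s=readout.read_state()
h=cv2.cvtColor(c['image'],cv2.COLOR_BGR2HSV)
m=((h[...,1]>80)&(h[...,0]<30)).astype(np.uint8); m[:,:250]=0;m[:,400:]=0;m[190:]=0
n,l,st,ce=cv2.connectedComponentsWithStats(m); i=1+np.argmax(st[1:,4]); print(st[i])
r=cv2.minAreaRect(np.argwhere(l==i)[:,::-1].astype(np.float32)); 
q=np.array([ray(c,*x,0.024)[:2] for x in cv2.boxPoints(r)]); e=np.diff(q,axis=0)
print('block',q.mean(0),np.linalg.norm(e,axis=1),np.degrees(np.arctan2(e[:,1],e[:,0])))
k=[ray(c,*x,.058)[:2] for x in((309,75),(331,75),(332,157),(309,157.5))]; k=np.array(k); e=np.diff(k,axis=0)
print('handle',k.mean(0),np.linalg.norm(e,axis=1),np.degrees(np.arctan2(e[:,1],e[:,0])))
R=s['tcp_rot'];print('tool',s['position'],np.degrees(np.arctan2(R[1,0],R[0,0])))
E
```

```text
[ 279   58   87  116 8663]
block [ 0.5102 -0.2919] [0.1214 0.09   0.1214] [  17.2614  -71.0871 -158.6711]
handle [ 0.5093 -0.2897] [0.021  0.0778 0.0234] [ -71.0771 -159.5285  110.2148]
tool [ 0.4387 -0.3088  0.2013] 19.018882271982953
```

```bash
python3 -m inch '[[4,1,-3,0,5],[7.1,1.8,-7,0,5],[7.1,1.8,-10,0,5],[7.1,1.8,-13,0,5],[7.1,1.8,-15.5,0,5],[7.1,1.8,-17,0,5],[7.1,1.8,-17.2,0,5],[7.1,1.8,-17.2,0,5]]'; python3 -m inch '[[0,0,0,0,3],[0,0,0,0,2],[0,0,0,0,1.5],[0,0,0,0,1.5],[0,0,0,0,1.5],[0,0,0,0,1.5]]'
```

```text
time_s: 9.78
position: [0.5099, -0.2898, 0.0295]
tcp_rot: [[0.945, 0.328, -0.003], [0.328, -0.945, 0.003], [-0.002, -0.003, -1.0]]
force: [-0.3, -0.5, 0.4]
opening: 0.567
grasp_force: 0.0
time_s: 10.28
position: [0.5107, -0.2924, 0.0315]
tcp_rot: [[0.946, 0.325, 0.001], [0.325, -0.946, -0.0], [0.001, 0.001, -1.0]]
force: [-0.1, 0.4, 5.0]
opening: 0.273
grasp_force: 30.0
```

```bash
python3 -m inch '[[0,0,1,0,1.5],[0,0,4,0,1.5],[0,0,8,0,1.5],[0,0,12,0,1.5],[0,0,16,0,1.5],[0,0,18,0,1.5],[-2,3,18.5,-6,1.5],[-3,7,18.5,-12,1.5],[-4,11,18.5,-18,1.5],[-4,15,18.5,-24,1.5]]'; python3 -m inch '[[0,4,0,-6,1.5],[-1,8,0,-6,1.5],[-2,12,0,-6,1.5],[-3,16,0,-6,1.5],[-3,20,0,-6,1.5],[-4,24,0,-6,1.5],[-4,28,0,-6,1.5],[-5,32,0,-6,1.5],[-5,36,0,-6,1.5],[-5,40,0,-6,1.5]]';python3 -m inch '[[0,3,0,0,1.5],[0,4,0,0,1.5],[0,4,0,0,1.5],[0,4,0,0,1.5]]'; python3 - <<'E'
from h import *
c=wrist('w3.png');import pickle;pickle.dump(c,open('w3.pkl','wb'));print(readout.read_state()['position'])
E
```

```text
time_s: 11.12
position: [0.4667, -0.14, 0.2153]
tcp_rot: [[0.996, -0.094, -0.004], [-0.094, -0.996, 0.002], [-0.004, -0.002, -1.0]]
force: [1.0, 0.7, -4.1]
opening: 0.274
grasp_force: 30.0
time_s: 11.95
position: [0.4184, 0.2593, 0.2154]
tcp_rot: [[0.982, -0.19, -0.002], [-0.19, -0.982, -0.001], [-0.002, 0.001, -1.0]]
force: [1.8, -0.4, -3.9]
opening: 0.272
grasp_force: 30.0
time_s: 12.28
position: [0.4194, 0.2973, 0.2151]
tcp_rot: [[0.982, -0.189, -0.002], [-0.189, -0.982, -0.002], [-0.001, 0.002, -1.0]]
force: [0.0, -0.4, -3.6]
opening: 0.271
grasp_force: 30.0
[0.41954568 0.29663371 0.21512905]
```

View pics/w3.png

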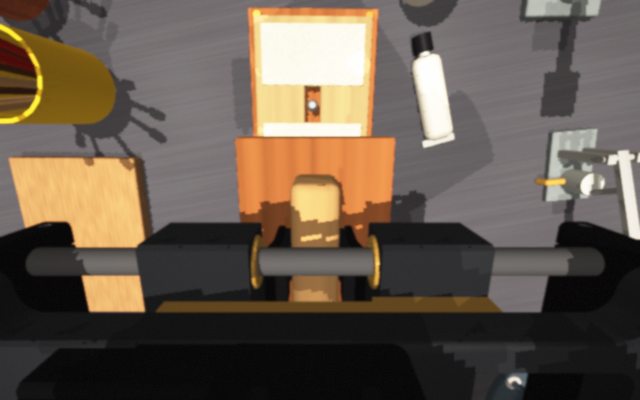

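The view shows the jig, the slot at about (306–320, 86–122) and the pin tip near (312,104); the held block's front edge is at row 138. I'll enlarge the slot for the pin.

```bash
python3 - <<'E'
from h import *
import pickle
np.set_printoptions(precision=4,suppress=True)
c=pickle.load(open('w3.pkl','rb'));im=c['image']
cv2.imwrite('pics/c3.png',cv2.resize(im[0:140,235:390],None,fx=4.2,fy=4.2,interpolation=cv2.INTER_CUBIC))
g=cv2.cvtColor(im,cv2.COLOR_BGR2HSV)
m=((g[...,1]<60)&(g[...,2]>190)).astype(np.uint8);m[:, :240]=0;m[:,385:]=0;m[136:]=0
n,l,st,ce=cv2.connectedComponentsWithStats(m)
for i in range(1,n):
    if st[i,4]>3: print('white',st[i],ce[i])
E
```

```text
white [ 260   23  106   63 6407] [312.4058  53.3588]
white [309 101   7   7  41] [311.7561 104.    ]
white [ 263  123   98   13 1257] [311.2737 129.0453]
```

View pics/c3.png

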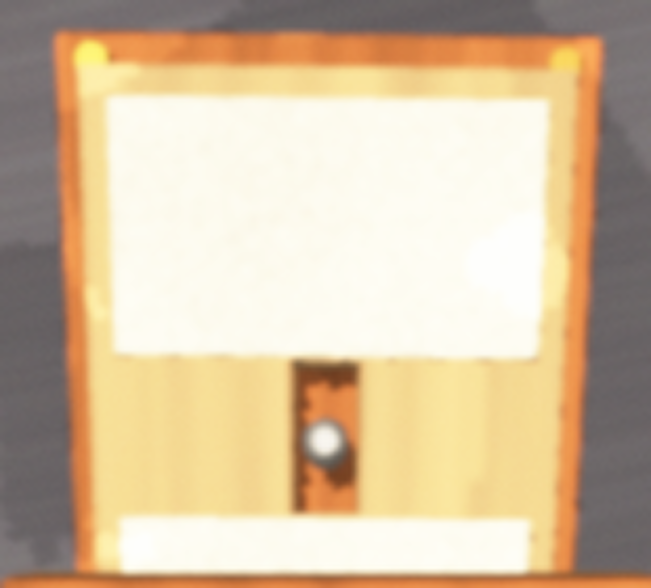

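```bash
python3 - <<'E'
from h import *
import pickle
np.set_printoptions(precision=4,suppress=True)
c=pickle.load(open('w3.pkl','rb')); P=lambda u,v:np.array([235+u/4.2,v/4.2])
pin=ray(c,*P(323,439),.047)[:2]; sl=ray(c,*P(326.5,437.5),.04)[:2]
E=[ray(c,*P(u,v),.04)[:2] for u,v in((106,96),(549,100),(115,353),(537,357))]
mids=[(E[0]+E[1])/2,(E[2]+E[3])/2]; d=mids[0]-mids[1]
w=E[0]-E[1]; w2=E[2]-E[3]; y=lambda w:np.degrees(np.arctan2(w[1],w[0]))
print('pin',pin,'slot',sl,'yaw',y(w)-90,y(w2)-90,y(d),'width',np.linalg.norm(w))
L=[ray(c,*P(u,v),.04)[:2] for u,v in((294,365),(294,510),(359,365),(359,510))]; print('slot yaw',y(L[0]-L[1]),y(L[2]-L[3]),np.linalg.norm(L[0]-L[1]),np.linalg.norm(L[0]-L[2]))
s=readout.read_state();R=s['tcp_rot'];print('tool',s['position'],y(R[:2,0]))
f=[ray(c,u,v,s['position'][2]-.0075)[:2] for u,v in((236,138),(395,138))]
print('block centre',(f[0]+f[1])/2-.06*R[:2,0],'w',np.linalg.norm(f[0]-f[1]),'yaw',y(f[0]-f[1])-90)
E
```

```text
pin [0.5052 0.2842] slot [0.5058 0.2832] yaw -11.289279996383442 -11.355797762594136 -11.316748392148588 width 0.1068912492464658
slot yaw -11.322360267217293 -10.589078919266043 0.03549259634739448 0.01645913503545853
tool [0.4195 0.2966 0.2151] -10.969287561878575
block centre [0.4185 0.2978] w 0.08861583406846513 yaw -10.86525135745049
```

```bash
python3 -m inch '[[4,-0.6,-2,-0.4,1.5],[7.7,-1.2,-4,-0.4,1.5],[7.7,-1.2,-7,-0.4,1.5],[7.7,-1.2,-10,-0.4,1.5],[7.7,-1.2,-12,-0.4,1.5],[7.7,-1.2,-13,-0.4,1.5],[7.7,-1.2,-13,-0.4,1.5],[7.7,-1.2,-13,-0.4,1.5]]'; python3 -m inch '[[0,0,-0.2,0,1.5],[0,0,-0.4,0,1.5],[0,0,-0.6,0,1.5],[0,0,-0.7,0,1.5],[0,0,-0.7,0,1.5],[0,0,-0.7,0,1.5]]'
```

```text
time_s: 13.0
position: [0.4978, 0.2849, 0.0858]
tcp_rot: [[0.98, -0.199, -0.0], [-0.199, -0.98, -0.0], [-0.0, 0.0, -1.0]]
force: [-0.4, -0.2, -3.0]
opening: 0.273
grasp_force: 30.0
time_s: 13.5
position: [0.4975, 0.286, 0.0788]
tcp_rot: [[0.98, -0.197, 0.0], [-0.197, -0.98, 0.0], [0.0, -0.0, -1.0]]
force: [-0.0, -0.1, -4.1]
opening: 0.275
grasp_force: 30.0
```

```bash
python3 -m inch '[[0,-0.15,-0.1,0,1.5],[0,-0.15,-0.1,0,1.5],[0,-0.15,-0.1,0,1.5]]'; python3 -m inch '[[0,0,-0.1,0,1.5],[0,0,-0.1,0,1.5],[0,0,-0.1,0,1.5]]'
```

```text
time_s: 13.75
position: [0.4978, 0.2851, 0.0783]
tcp_rot: [[0.98, -0.198, 0.001], [-0.198, -0.98, 0.001], [0.001, -0.002, -1.0]]
force: [-1.7, 2.8, 2.2]
opening: 0.276
grasp_force: 30.0
time_s: 14.0
position: [0.4979, 0.2851, 0.078]
tcp_rot: [[0.98, -0.197, 0.002], [-0.197, -0.98, 0.001], [0.001, -0.002, -1.0]]
force: [-2.3, 2.9, 7.9]
opening: 0.275
grasp_force: 30.0
```

```bash
python3 -m inch '[[0.1,-0.02,0,0,1.5],[0.2,-0.04,0,0,1.5],[0.3,-0.06,0,0,1.5],[0.4,-0.08,0,0,1.5],[0.4,-0.08,0,0,1.5]]'; python3 -m inch '[[0.1,-0.02,0,0,1.5],[0.2,-0.04,0,0,1.5],[0.2,-0.04,0,0,1.5]]';python3 -m inch '[[0.1,-0.02,-0.05,0,1.5],[0.2,-0.04,-0.1,0,1.5],[0.2,-0.04,-0.1,0,1.5]]'
```

```text
time_s: 14.42
position: [0.4991, 0.2845, 0.0778]
tcp_rot: [[0.98, -0.198, -0.004], [-0.198, -0.98, 0.001], [-0.004, -0.0, -1.0]]
force: [-6.1, 4.5, 9.3]
opening: 0.274
grasp_force: 30.0
time_s: 14.67
position: [0.5029, 0.2829, 0.0767]
tcp_rot: [[0.981, -0.196, -0.0], [-0.196, -0.981, -0.001], [0.0, 0.001, -1.0]]
force: [-0.0, -0.1, -4.1]
opening: 0.272
grasp_force: 30.0
time_s: 14.92
position: [0.5058, 0.2822, 0.0749]
tcp_rot: [[0.98, -0.197, -0.0], [-0.197, -0.98, -0.001], [-0.0, 0.001, -1.0]]
force: [0.4, 1.1, -4.1]
opening: 0.271
grasp_force: 30.0
```

```bash
python3 -m inch '[[0,0,-0.15,0,1.5],[0,0,-0.3,0,1.5],[0,0,-0.3,0,1.5],[0,0,-0.3,0,1.5]]'; python3 -m inch '[[0,0,-0.15,0,1.5],[0,0,-0.3,0,1.5],[0,0,-0.3,0,1.5]]'
```

```text
time_s: 15.25
position: [0.5053, 0.2826, 0.0722]
tcp_rot: [[0.98, -0.197, -0.001], [-0.197, -0.98, -0.0], [-0.001, 0.0, -1.0]]
force: [0.9, -0.2, -3.7]
opening: 0.275
grasp_force: 30.0
time_s: 15.5
position: [0.5056, 0.2827, 0.07]
tcp_rot: [[0.98, -0.197, 0.0], [-0.197, -0.98, 0.0], [0.0, -0.0, -1.0]]
force: [-0.6, -1.2, 2.7]
opening: 0.27
grasp_force: 30.0
```

It's dropped on: underside at about 39 mm and touching the bed. Pressing home.

```bash
python3 -m inch '[[0,0,-0.2,0,1.5],[0,0,-0.4,0,1.5],[0,0,-0.6,0,1.5],[0,0,-0.8,0,1.5],[0,0,-0.8,0,1.5],[0,0,-0.8,0,1.5]]'; python3 -m inch '[[0,0,-0.15,0,1.5],[0,0,-0.3,0,1.5],[0,0,-0.3,0,1.5],[0,0,-0.3,0,1.5]]'
```

```text
time_s: 16.0
position: [0.5056, 0.2827, 0.0635]
tcp_rot: [[0.98, -0.197, 0.001], [-0.197, -0.98, 0.0], [0.001, -0.0, -1.0]]
force: [-4.0, -1.8, 13.7]
opening: 0.275
grasp_force: 30.0
time_s: 16.33
position: [0.5057, 0.2828, 0.0634]
tcp_rot: [[0.98, -0.197, 0.002], [-0.197, -0.98, 0.0], [0.002, -0.001, -1.0]]
force: [-7.9, -2.9, 31.7]
opening: 0.276
grasp_force: 30.0
```

```bash
python3 -m inch '[[0,0,0.1,0,1.5],[0,0,0.1,0,1.5],[0,0,0.1,0,1.5],[0,0,0.1,0,1.5],[0,0,0.1,0,1.5],[0,0,0.1,0,1.5]]'; python3 - <<'E'
from h import *
c=cap('scene'); cv2.imwrite('pics/fin.png',cv2.resize(c['image'][110:370,260:560],None,fx=2.3,fy=2.3))
E
```

```text
time_s: 16.83
position: [0.5057, 0.2827, 0.0634]
tcp_rot: [[0.98, -0.197, 0.002], [-0.197, -0.98, 0.0], [0.002, -0.001, -1.0]]
force: [-6.8, -3.9, 25.6]
opening: 0.269
grasp_force: 30.0
```

View pics/fin.png

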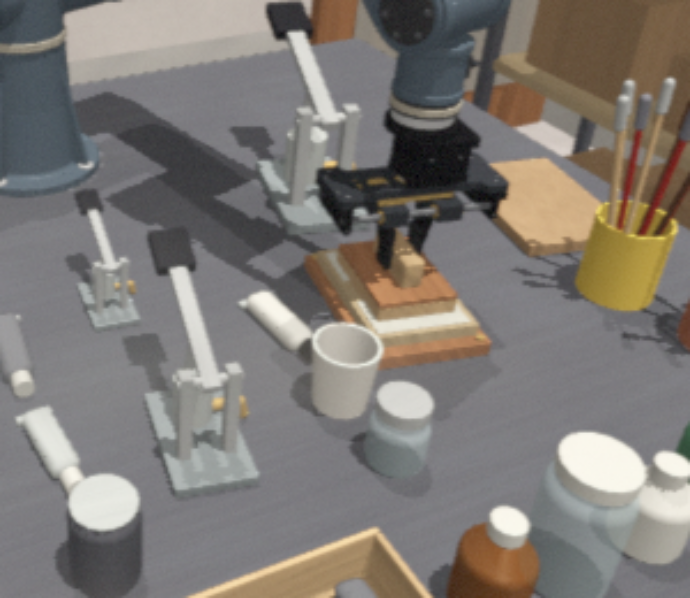

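The block at (410,280) sits flat and square on the pressed bed, still gripped. The pump's lever is back up at (172,250), and the tubes, jar, tin and cup haven't moved.

```bash
python3 -c "
from rig import bot
print(bot.hand_in())"
```

```text
the job is handed in; nothing more can be done
None
```

I handed the job in at about 17 s: the lever got three full strokes, and the block is on the pin, square to the bed, and held pressed home with about 25 N; the tubes, jar, tin and cup look unmoved.

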